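# Set and lock the jeweller's dividing stand

### The arm

A 7-joint arm with a two-finger parallel gripper is mounted at the origin on the work surface. World frame = base frame: x ahead of the robot, y to its left, z up, the work surface at z = 0. Lengths are in m, angles in rad, forces in N, time in s.
With the tool pointing down it reaches from about 0.4 to 0.875 m from the base axis. Payload 19.3 kg.
Tool frame: the origin (TCP) lies at the very end of the fingers, on their centre line; the grasp point (between the pads) lies 19 mm behind it; z points along the fingers, y is the line along which they close (so a half turn about z gives the same grasp; the last joint's range is limited). The gripper opens to 85 mm and grips with 20 to 120 N. Pads are 22 mm wide; open, the fingers measure 114 mm over their backs; the gripper's body (76 mm by 85 mm) begins 54 mm behind the grasp point. The pads swing forward as they close: fully open they stand 13 mm farther back than shut.
Start: joints at [-1.182, 0.521, -0.036, 1.599, 0.021, 1.021, -0.113], TCP at [0.277, 0.56, 0.231] pointing down, gripper open.
Joint ranges: [-2.91, 2.91], [-0.3, 2.13], [-1.5, 1.42], [0.17, 2.43], [-1.26, 4.41], [0.16, 1.93], [-2.52, 2.52]. Speed limits (rad/s): [1.89, 1.89, 2.39, 2.39, 3.01, 3.01, 3.01].

### API

Orientations are given as [roll, pitch, yaw] about the fixed x, y, z axes, in that order (R = Rz(yaw) Ry(pitch) Rx(roll)).
In Python, from workcell import bot gives the robot as it stands.
- The arm moves only by the tool jog_arm, never from a script. Its argument "motion" is a list of rows, each a list of 5 numbers: the shift along the tool's x, y, z scaled (see below), then the turn about the tool's z scaled (see below), then the opening, from 0 (shut) to 1 (fully open). A call has 1 to 12 rows; each row shifts and turns the commanded pose from where the row before left it, along the tool's axes as they then stand; what a row does not reach is not made up. The controller multiplies each number of a shift by 30 mm and each number of a turn by 0.08 rad. A row lasts 1/10 s, in which the tool goes at most 50 mm and 8.59 degrees, less where a joint would pass 70% of its speed; a pose out of reach is approached as far as the arm can. A call with a number of a shift or a turn outside -1 to 1 is refused whole. A call with a gripper value outside its range is refused whole. The fingers move at their own pace and stop on an object; "newtons" is the grip in N (left out, the last holds). Time passes only in rows, so rows that do not move let the fingers close. It gives the time, the measured TCP pose, the force, the opening and the grip force at its end, in the units of the state.
- bot.observe(): the state, without advancing time (a new reading comes with each control period).
- bot.grab_frame(name): name is "scene" or "top" or "wrist"; returns a dict with "pixels" (384x512x3 uint8, red, green, blue), "fovy" (degrees; the focal length in pixels is half the picture's height over the tangent of half this angle, whatever the lens; pixels are square), "cx", "cy" (the principal point, pixels), "rvec" (rotation vector, rad) and "tvec" (3), from world to camera coordinates, as OpenCV has them; the wrist camera has in their place "mount" (4x4, takes a point from camera to tool coordinates, whose origin is the TCP and whose axes are the flange's). Camera axes: x right, y down, z forward; pixel columns grow to the right and rows downward; lengths in m; the calibration is good to about 2 mm. A picture is of the moment at which its call begins: read the wrist's pose just before it. There is no depth.
- bot.job_done(): hands the job in; it is judged then, once.
The state is a dict: "clock": time; "qpos": joint angles; "qd": joint speeds; "joint_efforts": joint torques, N m; "position": TCP position; "tool_rot": TCP orientation; "force": force on the tool from outside, world axes, zero at the start; "moment": the same for the moment, N m; "grip_width": finger opening in m; "finger_force": force on a finger pad.
Only numpy, scipy, OpenCV 4.12 (cv2) and the standard library are available. Lean on these libraries where they do the work, as an engineer would, in place of code of your own. Each camera call takes 0.05 s, during which the arm holds its last target. There are 200 camera calls.

### The job

On the sloped green dividing stand, turn the steel dial by its black grip bar until its red mark stands exactly in line with the brass pointer. Then swing the yellow locking strap fully down over the staple, and after that push the red-knobbed pin fully home through the staple's loop, leaving the dial on its mark. Do not shift the brass pointer, and leave the hammer, punch rack and white tray where they are.

Things in the scene. Friction and masses are not known exactly. Their poses are not given: they have to be found in the camera images.
- face_centre (a point): Centre of the stand's aluminium face, on its surface, 95 mm above the bench. Its axes are 'the face frame' used below: x up the slope (away from the robot at yaw 0), y left along the face, z out of the face, 30 degrees from vertical, leaning towards the robot. The face spans x -120 to 100, y -160 to 160 mm.
- stand: The green dividing stand, bolted to the bench, its place and yaw vary; origin at bench level under the face's centre, z up. Its steel foot is 215 x 330 mm.
- dial_grip (a point): On the dial's axis, 32 mm above the face, mid-height of the grip bar. Dial: steel disc, diameter 130 mm, top 14 mm above the face, centred at face (0, -60) mm, turning about face z. On it a black bar 90 mm long, 16 mm wide, 16 to 44 mm above the face, along the dial's own x. This frame turns with the dial: x points to the red mark, z out of the face.
- dial_mark (a point): Middle of the red mark on the dial's top near the rim: 58 mm from the dial's axis along the dial's own x (beyond one end of the bar), 14 mm above the face. The mark is 6 mm wide.
- index (a point): Where dial_mark must come to lie: in line with the brass pointer, 58 mm from the dial's axis, 14 mm above the face; x points outward along the pointer. The pointer is a stiff brass bar beyond the rim, 66 to 95 mm from the axis, 11 mm wide, up to 13 mm above the face, at a different angle each time, within 0.4 rad of straight up the slope.
- dial (a joint): Angle of the dial (rad) about the face's z, counter-clockwise positive seen onto the face; 0 when the red mark points straight up the slope (face x). Starts 0.7 to 1.1; 0.4 to 1.5 rad clockwise from there to the pointer. It has friction of 0.12 N m and stays where it is left.
- strap (a joint): Angle of the locking strap (rad): 0 lying shut, parallel to the face over the staple; grows as it opens; 1.57 standing out of the face; stop at 2.1. Starts 1.45 to 1.8. Stiff hinge (0.10 N m): it stays where it is left and must be pushed all the way to its stop at 0.
- strap_hinge (a point): On the strap's hinge axis, parallel to face x, at face (0, 145, 22) mm. The strap is a yellow plate 32 mm wide (along face x), 5 mm thick, 145 mm long from the hinge, pointing to face -y when shut. A slot 12 mm wide, 66 to 104 mm from the hinge, lets the staple through. Hinge cheeks at x = -29 to 29 rise 30 mm from the face.
- strap_tip (a point): Middle of the strap's free end, 145 mm from the hinge, mid-thickness. When shut the strap's upper side is 24.5 mm above the face and its tip lies just over the dial's rim.
- staple (a point): Centre of the steel staple's loop, at face (0, 60, 29) mm: an arch of 6 mm bar fixed to the face, 32 mm wide over its legs (along face y) and 44 mm high; the pin goes through it along face x.
- pin (a joint): Travel of the locking pin (m) along face +x: 0 withdrawn, 0.038 fully home (its stop), through the loop. Starts 0 to 0.003. Sliding friction about 1.5 N; it stays where it is left.
- pin_knob (a point): In the red upright knob of the captive pin, 47 mm above the face; the knob is 15 mm in diameter, 25 to 59 mm above the face, at face (-100, 60) mm when withdrawn. Push it up the slope (face +x). The pin is an 8 mm rod, 29 mm above the face, in a fixed green guide block (x -54 to -38, y 45 to 75, 42 mm high).
- hammer: Bystander: hammer with dark wooden handle, 220 mm long, lying left of the stand; origin on the bench below it, x along it towards the head.
- punch_rack: Bystander: black block 110 x 75 x 30 mm with eight ball punches, 65 mm high in all, right of the stand; origin at the centre of its underside.
- ring_tray: Bystander: white open tray 60 x 130 x 22 mm, behind the stand; origin at the centre of its underside.

How it is judged:
By the outcome, as a careful person would: the job done as asked, in the order asked, and still so for the second after the job is handed in, with the robot touching nothing.
It also fails if it takes over 61 s, if anything falls off the work surface, if the arm or the gripper's body presses on something with over 40 N, if the wrist force passes 120 N, or if a joint passes its speed limit or range.

## Working session

There is one attempt and no reset: what is moved stays moved. The work goes in short steps, Python scripts to look and compute and a tool call to move; the robot and the scene stay as the last step left them, time stands still between calls to the robot, and variables do not carry over. Pictures are saved under pics/ and viewed, at most 12 in all, crops included, and the job is handed in when it is done.

Besides the shell and the picture viewer there is one more tool, called as name(argument=value, ...) on one line, values as JSON. jog_arm: Moves the arm, as the interface text tells. Shifts and turns lie within -1 to 1; 1 stands for 30 mm of shift or 0.08 rad of turn. Its arguments: {"type":"object","properties":{"motion":{"type":"array","items":{"type":"array","items":{"type":"number"}}},"newtons":{"type":"number"}},"required":["motion"]}

```bash
ls; mkdir -p pics; python3 - <<'E'
from workcell import bot
import cv2,numpy as np
s=bot.observe();print({k:np.round(v,3).tolist() for k,v in s.items()})
for n in("scene","top"):
    f=bot.grab_frame(n);cv2.imwrite(f"pics/{n}0.png",f["pixels"][:,:,::-1]);print(n,{k:np.round(v,4).tolist() for k,v in f.items() if k!="pixels"})
a=cv2.imread("pics/scene0.png");b=cv2.imread("pics/top0.png")
cv2.imwrite("pics/s.png",cv2.resize(a,(800,600)));cv2.imwrite("pics/t.png",cv2.resize(b,(800,600)))
E
```

```text
pics
{'clock': 0.0, 'qpos': [-1.182, 0.522, -0.036, 1.6, 0.021, 1.021, -0.113], 'qd': [-0.001, 0.0, 0.0, -0.001, -0.001, -0.001, 0.001], 'joint_efforts': [0.0, -92.709, 1.98, -36.996, 0.018, 0.008, -0.0], 'position': [0.277, 0.56, 0.231], 'tool_rot': [-3.14, 0.0, 2.683], 'force': [-0.729, -0.531, 0.149], 'moment': [0.066, -0.007, 0.034], 'finger_force': 0.0, 'grip_width': 0.085}
scene {'fovy': 49.0666, 'cx': 254.7992, 'cy': 189.7341, 'rvec': [2.2891, 1.2707, -0.375], 'tvec': [-0.3428, -0.3584, 1.5616]}
top {'fovy': 45.3894, 'cx': 254.7131, 'cy': 187.0201, 'rvec': [2.1852, -2.1766, 0.0608], 'tvec': [0.0519, 0.6287, 1.3672]}
```

View pics/s.png

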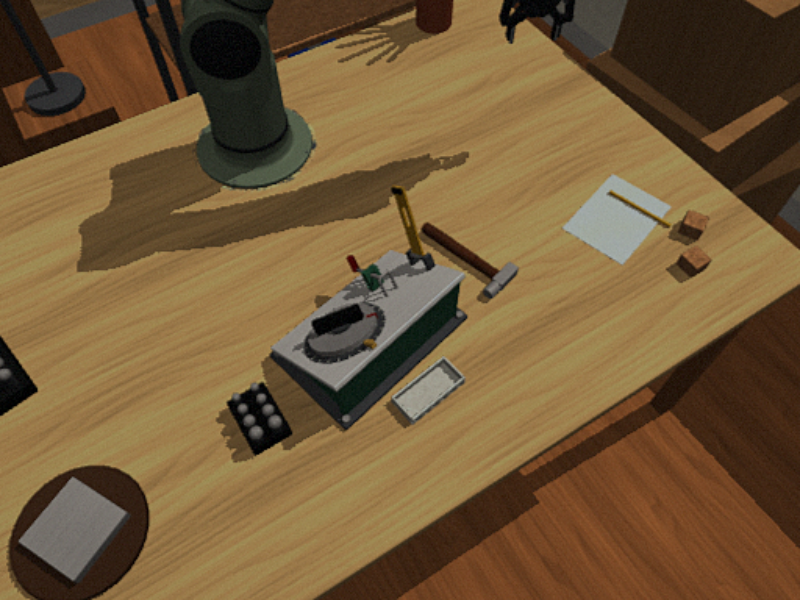

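View pics/t.png

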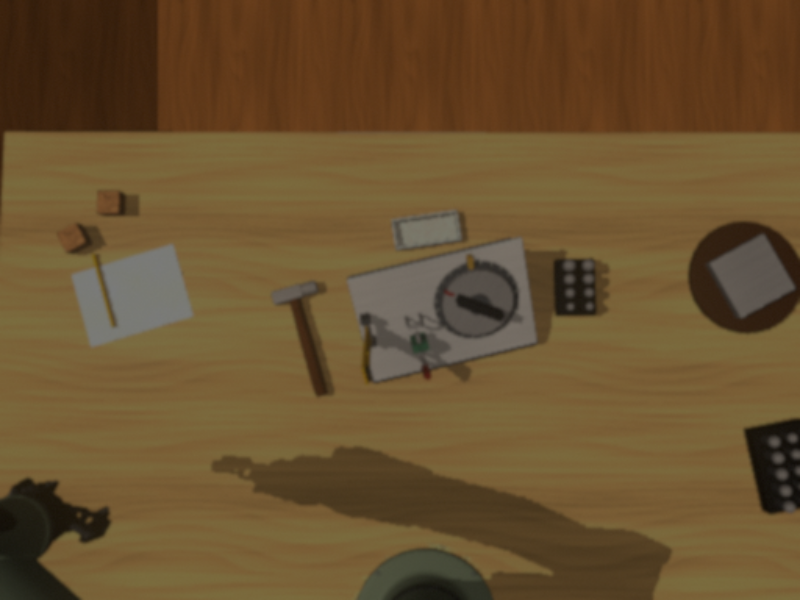

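The stand sits ahead of the robot with its dial on the right. In the top view at 800x600, the face corners are at (348,277), (521,237), (537,343) and (370,381), the red knob at (426,372), the pointer at (471,263) and the red mark at (448,294). The strap stands up at (367,350).

```bash
cat > h.py <<'E'
import numpy as np,cv2
from scipy.optimize import least_squares
from scipy.spatial.transform import Rotation as R
from workcell import bot
def cam(f,s=None):
    fo=192/np.tan(np.radians(f["fovy"])/2);K=np.array([[fo,0,f["cx"]],[0,fo,f["cy"]],[0,0,1]])
    if "mount" in f:
        M=np.eye(4);M[:3,:3]=R.from_euler('xyz',s["tool_rot"]).as_matrix();M[:3,3]=s["position"]
        W=np.linalg.inv(M@np.array(f["mount"]));return K,W[:3,:3],W[:3,3]
    return K,cv2.Rodrigues(np.array(f["rvec"],float))[0],np.array(f["tvec"],float)
def proj(c,p):
    q=(np.atleast_2d(p)@c[1].T+c[2])@c[0].T;return q[:,:2]/q[:,2:]
def face(x,y,yaw):   # columns: face axes in world ; origin
    u=np.radians(30);Rz=R.from_euler('z',yaw).as_matrix()
    F=Rz@np.array([[np.cos(u),0,-np.sin(u)],[0,1,0],[np.sin(u),0,np.cos(u)]]);return F,np.array([x,y,.095])
def f2w(P,p): F,o=face(*P);return np.atleast_2d(p)@F.T+o
def onface(P,c,uv,h):  # ray onto plane h above face -> face coords
    F,o=face(*P);d=c[1].T@np.linalg.inv(c[0])@np.array([uv[0],uv[1],1.]);C=-c[1].T@c[2]
    C=F.T@(C-o);d=F.T@d;return C+d*(h-C[2])/d[2]
def masks(px):
    h=cv2.cvtColor(px,cv2.COLOR_RGB2HSV)
    red=(cv2.inRange(h,(0,140,50),(6,255,255))|cv2.inRange(h,(172,140,50),(180,255,255)))
    yel=cv2.inRange(h,(16,140,60),(32,255,255));return red,yel
def blobs(m,n=3):
    k,_,st,ce=cv2.connectedComponentsWithStats(m);return [(int(st[i,4]),ce[i].round(1).tolist()) for i in range(1,k) if st[i,4]>=n]
E
python3 - <<'E'
from h import *
CO=np.array([[100,160,0],[100,-160,0],[-120,-160,0],[-120,160,0]])/1e3
ft=bot.grab_frame("top");fs=bot.grab_frame("scene");ct,cs=cam(ft),cam(fs)
T=np.array([[348,277],[521,237],[537,343],[370,381]])/1.5625
S=np.array([[465,272],[340,388],[273,350]])/1.5625
# refine corners by subpixel
def ref(f,p):
    g=cv2.cvtColor(f["pixels"],cv2.COLOR_RGB2GRAY);return cv2.cornerSubPix(g,p.astype(np.float32).reshape(-1,1,2),(4,4),(-1,-1),(3,30,.01)).reshape(-1,2)
T2,S2=ref(ft,T),ref(fs,S);print(T2-T,S2-S)
for t,s in((T,S),(T2,S2)):
    r=least_squares(lambda P:np.r_[(proj(ct,f2w(P,CO))-t).ravel(),(proj(cs,f2w(P,CO[:3]))-s).ravel()],[.6,0,.2],loss='soft_l1');print(r.x,r.fun.round(1))
P=r.x
for n,f,c in(("top",ft,ct),("scene",fs,cs)):
    r,y=masks(f["pixels"]);
    for nm,m in(("red",r),("yel",y)):
        for a,uv in blobs(m):
            q=onface(P,c,uv,.014)*1e3
            if abs(q[0])<200 and abs(q[1])<200: print(n,nm,a,uv,q.round(1))
E
```

```text
[[-1.40127441  1.074599  ]
 [-0.28375     0.34485657]
 [-1.35599487  0.10867737]
 [ 1.13870544  0.25823608]] [[ 3.64343872 -3.28985413]
 [-2.4585968   1.62041443]
 [-0.52596924 -0.5249939 ]]
[ 0.59750802 -0.02817737  0.23761233] [-2.3  1.  -0.4 -0.2 -0.9 -0.9  1.3 -0.2  0.7  0.4 -3.   0.6 -1.2 -1.1]
[ 0.59718716 -0.02739355  0.23921207] [-1.2  0.1 -0.5 -0.5  0.2 -1.  -0.  -0.3 -2.8  3.5 -0.2 -1.3 -0.5 -0.7]
top red 11 [272.5, 237.9] [-119.3   56.1   14. ]
top yel 13 [313.5, 132.5] [ 173.2 -113.7   14. ]
top yel 7 [338.7, 130.4] [ 162.3 -181.4   14. ]
top yel 3 [320.0, 132.7] [ 168.4 -130.8   14. ]
top yel 9 [247.9, 157.0] [148.6  71.7  14. ]
top yel 29 [300.7, 167.7] [ 81.2 -63.1  14. ]
top yel 5 [214.8, 173.6] [123.9 169.4  14. ]
top yel 6 [214.2, 176.5] [116.  173.1  14. ]
top yel 24 [206.6, 184.5] [ 98.1 199.   14. ]
top yel 20 [216.8, 184.6] [ 90.6 172.2  14. ]
top yel 7763 [284.7, 244.2] [-150.8   25.    14. ]
top yel 5 [338.4, 231.8] [-152.5 -139.2   14. ]
top yel 4 [315.5, 232.5] [-136.   -71.6   14. ]
top yel 3 [327.0, 232.0] [-143.8 -105.5   14. ]
top yel 6 [346.5, 232.0] [-
[... 1379 characters left out ...]
.5   14. ]
scene yel 3 [196.0, 187.0] [-177.5  -26.3   14. ]
scene yel 9 [307.2, 188.7] [187.3 108.8  14. ]
scene yel 3 [307.7, 192.3] [199.  98.  14.]
scene yel 3 [180.7, 196.7] [-189.5  -81.1   14. ]
scene yel 3 [189.0, 196.7] [-157.9  -68.1   14. ]
scene yel 20 [191.0, 205.5] [-110.9  -91.3   14. ]
scene yel 3 [175.3, 202.7] [-181.2 -107.9   14. ]
scene yel 3 [160.3, 214.3] [-182.7 -165.3   14. ]
scene yel 4 [179.5, 215.5] [-108.1 -137.2   14. ]
scene yel 31 [236.4, 219.1] [ 84.8 -64.4  14. ]
scene yel 4 [174.5, 219.5] [-108.4 -155.7   14. ]
scene yel 3 [162.0, 221.3] [-144.5 -180.9   14. ]
scene yel 3 [174.3, 230.7] [ -63.2 -184.2   14. ]
scene yel 9 [179.8, 237.1] [ -21.3 -190.8   14. ]
```

```bash
python3 - <<'E'
from h import *
s=bot.observe();f=bot.grab_frame("wrist");print(np.round(f["mount"],3),f["fovy"],s["tool_rot"])
P=(.5973,-.028,.238)
for p in([0,0,0],[0,-60,32],[0,0,150],[-100,60,47],[0,145,22],[0,60,29]):print(p,f2w(P,np.array(p)/1e3).round(3))
E
```

```text
[[-0.    -0.96  -0.278  0.07 ]
 [ 1.     0.    -0.    -0.001]
 [ 0.    -0.278  0.96  -0.143]
 [ 0.     0.     0.     1.   ]] 63.27394143418457 [-3.14091455e+00  5.76599731e-05  2.68275907e+00]
[0, 0, 0] [[ 0.597 -0.028  0.095]]
[0, -60, 32] [[ 0.596 -0.09   0.123]]
[0, 0, 150] [[ 0.524 -0.046  0.225]]
[-100, 60, 47] [[0.476 0.004 0.086]]
[0, 145, 22] [[0.552 0.11  0.114]]
[0, 60, 29] [[0.569 0.027 0.12 ]]
```

jog_arm(motion=[[0,0,-0.37,-0.97,1],[0,0,-0.37,-0.97,1],[0,0,-0.37,-0.97,1],[0,0,-0.37,-0.97,1],[0,0,-0.37,-0.97,0],[0,0,-0.37,-0.97,0],[0,0,-0.37,-0.97,0],[0,0,-0.37,-0.97,0],[0,0,-0.37,-0.97,0]])

```text
clock: 1.15
position: [0.2768, 0.5603, 0.3315]
tool_rot: [-3.141, -0.0, -2.899]
force: [-0.7, -0.8, -0.3]
grip_width: 0.0119
finger_force: 0.0
```

jog_arm(motion=[[-0.2,-1,0,0,0],[-0.2,-1,0,0,0],[-0.2,-1,0,0,0],[-0.2,-1,0,0,0],[-0.2,-1,0,0,0],[-0.2,-1,0,0,0],[-0.2,-1,0,0,0],[-0.2,-1,0,0,0],[-0.2,-1,0,0,0],[-0.2,-1,0,0,0],[-0.2,-1,0,0,0]])

```text
clock: 2.25
position: [0.4196, 0.2542, 0.3313]
tool_rot: [-3.142, 0.0, -2.902]
force: [0.7, -0.2, 0.4]
grip_width: 0.0001
finger_force: 0.0
```

jog_arm(motion=[[-0.2,-1,0,0,0],[-0.2,-1,0,0,0],[-0.2,-1,0,0,0],[-0.2,-1,0,0,0],[-0.2,-1,0,0,0],[-0.2,-1,0,0,0],[-0.2,-1,0,0,0],[-0.2,-1,0,0,0],[-0.2,-1,0,0,0],[-0.2,-1,0,0,0],[-0.2,-0.7,0,0,0],[0,0,0,0,0]])

```text
clock: 3.45
position: [0.5601, -0.0436, 0.3309]
tool_rot: [-3.141, -0.001, -2.906]
force: [0.7, -0.5, -0.2]
grip_width: 0.0002
finger_force: 0.0
```

```bash
python3 - <<'E'
from h import *
s=bot.observe();f=bot.grab_frame("wrist");print(s["position"],s["tool_rot"],s["qpos"],s["clock"])
np.savez("w1",px=f["pixels"]);np.save("w1s",{**{k:f[k] for k in f if k!="pixels"},**{k:s[k] for k in("position","tool_rot")}},allow_pickle=True)
c=cam(f,s);P=(.5973,-.028,.238);im=f["pixels"][:,:,::-1].copy()
cv2.imwrite("pics/w1.png",cv2.resize(im,(800,600)))
r,y=masks(f["pixels"])
for nm,m in(("red",r),("yel",y)):
  for a,uv in blobs(m,15):print(nm,a,uv,(onface(P,c,uv,.014)*1e3).round(1))
print(proj(c,f2w(P,np.array([[100,160,0],[100,-160,0],[-120,-160,0],[-120,160,0],[0,-60,14]])/1e3)).round(1))
E
```

```text
[ 0.56011152 -0.04362008  0.33085137] [-3.14054611e+00 -5.39547490e-04 -2.90559382e+00] [-0.12873322  0.32988121  0.13386658  1.64543324 -0.045737    1.16968131
  1.82267041] 3.45
red 215 [305.8, 97.7] [-120.8   62.3   14. ]
red 58 [245.6, 211.0] [ 30.  -16.3  14. ]
yel 3073 [427.3, 155.6] [-39.9 211.1  14. ]
yel 195 [204.9, 251.3] [ 77.5 -63.5  14. ]
[[393.9 270.9]
 [125.  271.2]
 [140.7 104. ]
 [376.1 103.5]
 [210.  186.8]]
```

View pics/w1.png

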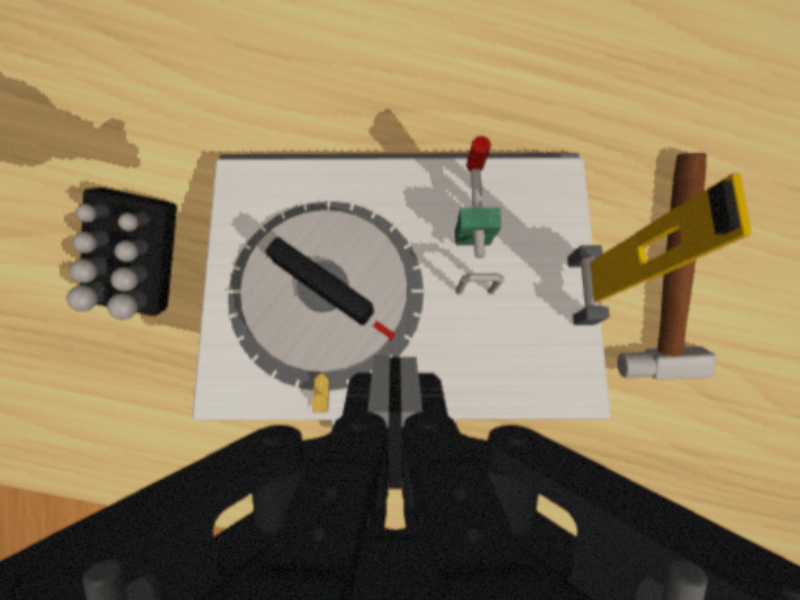

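The wrist view at 800x600 shows the dial rim spanning columns 228–424 and rows 201–389. The mark is at (384,330), the pointer at (320,393), the knob at (480,150), the guide block at (478,226) and the staple at (480,280). The strap is open, with its hinge around (590,285). The face corners are at (219,155), (581,155), (609,418) and (194,418).

```bash
python3 - <<'E'
from h import *
d=np.load("w1s.npy",allow_pickle=True).item();c=cam(d,d);px=np.load("w1.npz")["px"]
CO=np.array([[100,160,0],[100,-160,0],[-120,-160,0],[-120,160,0]])/1e3
t=np.array([[609,418],[194,418],[219,155],[581,155]])/1.5625
th=np.linspace(0,2*np.pi,200);ci=np.c_[65*np.cos(th),-60+65*np.sin(th),0*th+14]/1e3
def ext(p):return np.r_[p[:,0].min(),p[:,0].max(),p[:,1].min(),p[:,1].max()]
E=np.array([228,424,201,389])/1.5625
def pr(Q,p):F,o=face(*Q[:3]);return proj(c,p@F.T+o+[0,0,Q[3]])
for use in(0,1):
  r=least_squares(lambda Q:np.r_[(pr(Q,CO)-t).ravel(),use*(ext(pr(Q,ci))-E),Q[3]*500],[.597,-.028,.238,0]);print(r.x,r.fun.round(1),(ext(pr(r.x,ci))-E).round(1))
P=r.x[:3];print("P",P)
for nm,uv,h in(("mark",(245.6,211.0),.014),("pointer",(204.9,251.3),.013)):
  q=onface(P,c,uv,h)*1e3;print(nm,q.round(1),np.arctan2(q[1]+60,q[0]),np.hypot(q[1]+60,q[0]))
print("knob top, staple",proj(c,f2w(P,np.array([[-100,60,59],[0,60,44],[-46,60,42],[0,145,22]])/1e3))*1.5625)
E
```

```text
[ 0.59377539 -0.03197681  0.23727215 -0.002841  ] [ 0.9 -1.  -1.3 -0.9 -1.3  1.4  1.6  1.1  0.  -0.   0.  -0.  -1.4] [  8.8 -10.8   5.  -12.9]
[ 0.59378974 -0.03132788  0.23840284  0.00255697] [  3.5   1.4  -2.4   1.7  -2.3   1.7   3.5   1.1   7.9 -10.2   5.7 -10.8
   1.3] [  7.9 -10.2   5.7 -10.8]
P [ 0.59378974 -0.03132788  0.23840284]
mark [ 34.  -13.8  14. ] 0.9356712020150256 57.341650555267826
pointer [ 81.1 -60.9  13. ] -0.011427852661039047 81.13131532663003
knob top, staple [[482.80153966 140.18234525]
 [485.41894659 275.73039041]
 [482.09495163 217.3110279 ]
 [591.56384905 283.54754607]]
```

jog_arm(motion=[[-0.33,-0.95,0.5,0.09,1],[-0.32,-0.95,0.5,0,1],[0,0,1,0,1],[0,0,1,0,1],[0,0,0.5,0,1],[0,0,0.5,0,1],[0,0,0,0,1]])

```text
clock: 4.2
position: [0.5907, -0.0904, 0.2095]
tool_rot: [3.14, -0.003, -2.908]
force: [-1.1, 0.1, -0.2]
grip_width: 0.0853
finger_force: 0.0
```

```bash
python3 - <<'E'
from h import *
s=bot.observe();f=bot.grab_frame("wrist");print(s["position"],s["tool_rot"],s["clock"],s["grip_width"])
c=cam(f,s);P=(.5938,-.0325,.2384);im=f["pixels"][:,:,::-1].copy()
cv2.imwrite("pics/w2.png",cv2.resize(im,(800,600)))
r,y=masks(f["pixels"])
for nm,m in(("red",r),("yel",y)):
  for a,uv in blobs(m,15):print(nm,a,uv,(onface(P,c,uv,.014)*1e3).round(1))
F=np.array([[0,-60,44],[0,-60,14]]+[[r*np.cos(.936),-60+r*np.sin(.936),44] for r in(-45,45)])/1e3
print(proj(c,f2w(P,F))*1.5625)
E
```

```text
[ 0.59073441 -0.09037316  0.20954889] [ 3.14029370e+00 -2.81814721e-03 -2.90805445e+00] 4.2 0.08529218011006916
red 631 [396.0, 72.8] [-118.8   76.1   14. ]
red 145 [307.4, 241.0] [ 34.1 -12.8  14. ]
yel 144 [509.0, 186.5] [-10.2 158.   14. ]
yel 462 [248.0, 302.9] [ 80.8 -60.5  14. ]
[[387.3590001  298.72167038]
 [388.24757706 312.04070549]
 [312.45626777 245.52148676]
 [466.62291373 355.01941317]]
```

View pics/w2.png

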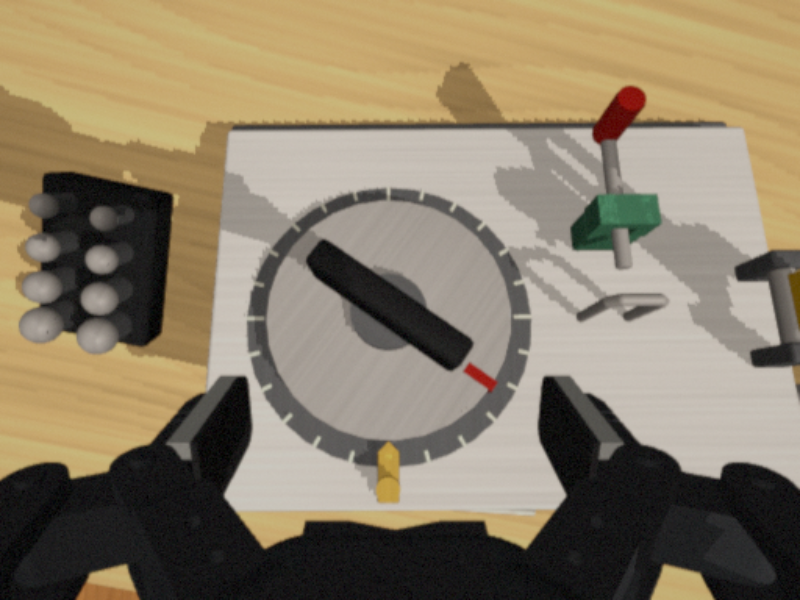

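The wrist view at 800x600 shows the fingers straddling the dial. The bar's middle is at about (390,303), against a prediction of (387,299). The pointer is at (388,472) and the mark at (480,377), so the pose estimate agrees with the picture.

jog_arm(motion=[[0,0,0.7,0,1],[0,0,0.7,0,1],[0,0,0.7,0,1],[0,0,0.5,0,1],[0,0,0.3,0,1],[0,0,0.2,0,1],[0,0,0,0,1],[0,0,0,0,1]])

```text
clock: 5.05
position: [0.5922, -0.0916, 0.1189]
tool_rot: [-3.141, 0.001, -2.909]
force: [-0.1, -0.2, 0.7]
grip_width: 0.0853
finger_force: 0.0
```

jog_arm(motion=[[0,0,0,0,0.7],[0,0,0,0,0.5],[0,0,0,0,0.35],[0,0,0,0,0.25],[0,0,0,0,0.18],[0,0,0,0,0.12],[0,0,0,0,0.12]], newtons=25)

```text
clock: 5.75
position: [0.592, -0.0934, 0.119]
tool_rot: [-3.139, 0.001, -2.91]
force: [-0.8, -7.9, 1.8]
grip_width: 0.0154
finger_force: 24.4
```

```bash
cat > look.py <<'E'
from h import *
import sys
s=bot.observe();f=bot.grab_frame("wrist");c=cam(f,s);P=(.5938,-.0325,.2384)
print(np.round(s["position"],4),np.round(s["tool_rot"],4),s["clock"],s["grip_width"],np.round(s["force"],1))
cv2.imwrite(f"pics/{sys.argv[1]}.png",cv2.resize(f["pixels"][:,:,::-1],(800,600),interpolation=cv2.INTER_CUBIC))
r,y=masks(f["pixels"])
for nm,m in(("red",r),("yel",y)):
  for a,uv in blobs(m,15):
    q=onface(P,c,uv,.014 if nm=="red" else .013)*1e3;print(nm,a,uv,q.round(1),"ang",np.arctan2(q[1]+60,q[0]).round(3))
E
python3 look.py w3
```

```text
[ 0.592  -0.0934  0.119 ] [-3.1394e+00  6.0000e-04 -2.9104e+00] 5.75 0.015416574608620413 [-0.8 -7.9  1.8]
red 1870 [480.3, 55.9] [-121.1   86.3   14. ] ang 2.262
```

View pics/w3.png

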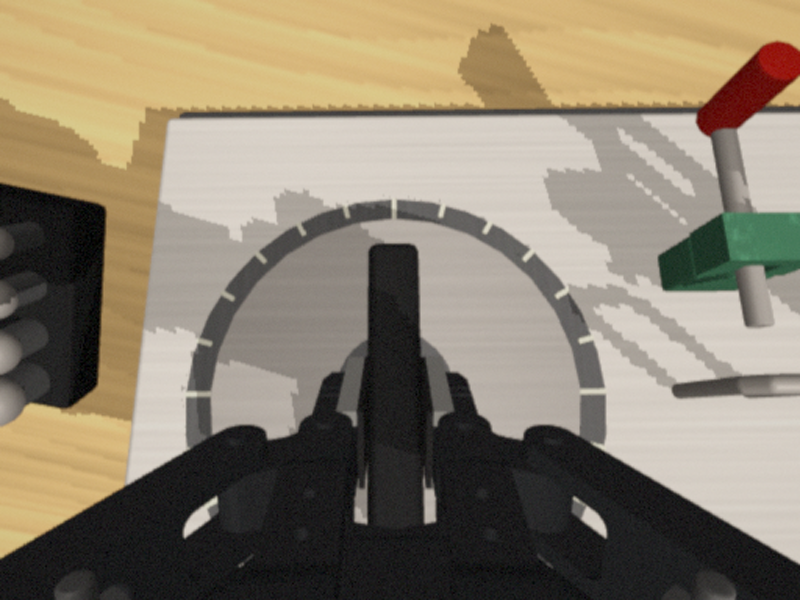

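The bar is squeezed and now points straight up the slope (bar end at (393,245)). I'll open, lift and measure.

jog_arm(motion=[[0,0,0,0,0.4],[0,0,0,0,0.8],[0,0,0,0,1],[0,0,-0.5,0,1],[0,0,-1,0,1],[0,0,-1,0,1],[0,0,-1,0,1],[0,0,0,0,1],[0,0,0,0,1],[0,0,0,0,1]])

```text
clock: 6.8
position: [0.5914, -0.0914, 0.2229]
tool_rot: [3.141, -0.001, -2.909]
force: [-0.6, -0.9, -0.2]
grip_width: 0.0856
finger_force: 0.0
```

```bash
python3 look.py w4; python3 - <<'E'
import cv2
a=cv2.imread("pics/w4.png");cv2.imwrite("pics/w4c.png",cv2.resize(a[200:560,200:580],None,fx=1.6,fy=1.6,interpolation=cv2.INTER_CUBIC))
E
```

```text
[ 0.5914 -0.0914  0.2229] [ 3.1413e+00 -8.0000e-04 -2.9090e+00] 6.8 0.08557422510057949 [-0.6 -0.9 -0.2]
red 564 [390.7, 73.1] [-118.6   75.4   14. ] ang 2.29
red 126 [250.5, 263.0] [ 58.2 -59.9  14. ] ang 0.002
yel 582 [504.4, 185.6] [ -6.8 162.9  13. ] ang 1.601
yel 404 [249.8, 292.0] [ 81.  -60.6  13. ] ang -0.007
```

View pics/w4c.png

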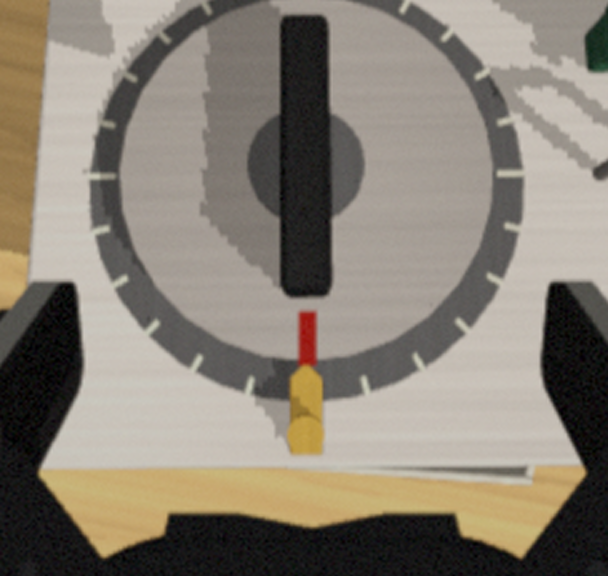

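The mark sits within about 0.009 rad of the pointer (crop: mark column 307, pointer 306). I'll re-squeeze with a small clockwise yaw to remove the rest.

jog_arm(motion=[[0,-0.06,1,0.12,1],[0,0,1,0,1],[0,0,1,0,0.6],[0,0,0.5,0,0.45],[0,0,0,0,0.35],[0,0,0,0,0.3],[0,0,0,0,0.2],[0,0,0,0,0.12],[0,0,0,0,0.12],[0,0,0,0,0.12]])

```text
clock: 7.85
position: [0.5929, -0.0933, 0.1196]
tool_rot: [-3.141, 0.002, -2.919]
force: [-2.1, 1.2, 7.5]
grip_width: 0.0151
finger_force: 26.2
```

jog_arm(motion=[[0,0,0,0,0.4],[0,0,0,0,0.8],[0,0,0,0,1],[0,0,-0.5,0,1],[0,0,-1,0,1],[0,0,-1,0,1],[0,0,-1,0,1],[0,0,0,0,1],[0,0,0,0,1],[0,0,0,0,1]])

```text
clock: 8.85
position: [0.5918, -0.0933, 0.2229]
tool_rot: [3.141, -0.001, -2.919]
force: [0.7, 1.5, 0.2]
grip_width: 0.0851
finger_force: 0.0
```

```bash
python3 look.py w5; python3 - <<'E'
from h import *
P=(.5938,-.0325,.2384)
for t in([0,145,22],[0,145,167],[0,100,24.5],[0,10,24.5],[-100,60,47]):print(t,f2w(P,np.array(t)/1e3).round(4))
E
```

```text
[ 0.5918 -0.0933  0.2229] [ 3.1414e+00 -8.0000e-04 -2.9187e+00] 8.85 0.08507537564156963 [0.7 1.5 0.2]
red 570 [392.1, 71.7] [-118.6   75.6   14. ] ang 2.289
red 128 [252.5, 263.2] [ 58.3 -60.7  14. ] ang -0.012
yel 461 [505.7, 182.9] [ -7.1 161.7  13. ] ang 1.603
yel 402 [253.1, 291.9] [ 80.9 -60.5  13. ] ang -0.007
[0, 145, 22] [[0.5489 0.1058 0.1141]]
[0, 145, 167] [[0.4784 0.0887 0.2396]]
[0, 100, 24.5] [[0.5583 0.0618 0.1162]]
[0, 10, 24.5] [[ 0.5795 -0.0257  0.1162]]
[-100, 60, 47] [[ 4.726e-01 -2.000e-04  8.570e-02]]
```

```bash
cat > plan.py <<'E'
from h import *
P=(.5938,-.0325,.2384)
def plan(pts,start=None):
    s=bot.observe();p=np.array(s["position"]) if start is None else start;M=R.from_euler('z',s["tool_rot"][2]).as_matrix()@np.diag([1,-1,-1])
    for t in pts:
        w=f2w(P,np.array(t)/1e3)[0];print(t,w.round(4),"units",(M.T@(w-p)/.03).round(2));p=w
    F,o=face(*P);print("now face",((np.array(s["position"])-o)@F*1e3).round(1),np.round(s["force"],1),s["clock"])
def arc(d,th):return [-6,round(145-d*np.cos(th)+2.5*np.sin(th)+14.5,1),round(22+d*np.sin(th)+2.5*np.cos(th)+5.5*np.cos(th),1)]
E
python3 - <<'E'
from plan import *
d=np.load("w1s.npy",allow_pickle=True).item();c=cam(d,d);F,o=face(*P)
for uv in((745,205),(739,175),(750,235)):
    v=F.T@(c[1].T@np.linalg.inv(c[0])@np.array([uv[0]/1.5625,uv[1]/1.5625,1]));C=F.T@(-c[1].T@c[2]-o)
    for xs in(-.016,0,.016):
        q=(C+v*(xs-C[0])/v[0])*1e3;print(uv,q.round(1),np.arctan2(q[2]-22,145-q[1]),np.hypot(q[2]-22,145-q[1]))
plan([[-60,-60,190],[-60,215,190],[-6,215,105]]+[arc(*a) for a in((112,1.7),(112,1.4),(114,1.1),(120,.8),(130,.5),(136,.3),(138,.12),(138,0),(138,-.03))])
E
```

```text
(745, 205) [-16.  191.7 128.7] 1.9838907878024572 116.45126805435838
(745, 205) [  0.  164.3 164.1] 1.7060750712645298 143.38389052216652
(745, 205) [ 16.  136.9 199.5] 1.5253413681746308 177.6755961460324
(739, 175) [-16.  164.4 163.7] 1.7070494024639082 143.05240065325816
(739, 175) [  0.  140.9 194.2] 1.5467076360256342 172.2770403710782
(739, 175) [ 16.  117.3 224.7] 1.434854753687619 204.61528915184886
(750, 235) [-16.  227.5  81.9] 2.513514704845947 101.96593626476236
(750, 235) [  0.  195.1 123.9] 2.0276539916282363 113.5298324323738
(750, 235) [ 16.  162.7 165.9] 1.692918945673614 144.93836297109254
[-60, -60, 190] [ 0.4652 -0.1255  0.2295] units [ 4.35 -0.12 -0.23]
[-60, 215, 190] [0.4002 0.1417 0.2295] units [0.14 9.17 0.  ]
[-6, 215, 105] [0.487  0.1628 0.1829] units [-2.98  0.05  1.55]
[-6, np.float64(176.4), np.float64(132.0)] [0.483  0.1221 0.2063] units [ 0.43 -1.29 -0.78]
[-6, np.float64(142.9), np.float64(133.7)] [0.49   0.0893 0.2078] units [ 0.01 -1.12 -0.05]
[-6, np.float64(110.0), np.float64(127.2)] [0.501  0.0581 0.2022] units [-0.13 -1.09  0.19]
[-6, np.float64(77.7), np.float64(113.7)] [0.5152 0.0284 0.1905] units [-0.24 -1.07  0.39]
[-6, np.float64(46.6), np.float64(91.3)] [0.5334 0.0008 0.1711] units [-0.39 -1.03  0.65]
[-6, np.float64(30.3), np.float64(69.8)] [ 0.5477 -0.0125  0.1524] units [-0.37 -0.54  0.62]
[-6, np.float64(22.8), np.float64(46.5)] [ 0.5608 -0.0171  0.1323] units [-0.39 -0.24  0.67]
[-6, np.float64(21.5), np.float64(30.0)] [ 0.5691 -0.0164  0.118 ] units [-0.28 -0.04  0.48]
[-6, np.float64(21.5), np.float64(25.9)] [ 0.5711 -0.0159  0.1144] units [-0.07  0.    0.12]
now face [ 49.6 -58.6 118.6] [-0.8  0.1  0. ] 8.9
```

jog_arm(motion=[[0,0,-0.8,0,0],[0,0.2,-0.8,0,0],[0.15,0.9,-0.7,0,0],[0.15,1,0,0,0],[0.2,1,0,0,0],[0.2,1,0,0,0],[0.2,1,0,0,0],[0.2,1,0,0,0],[0.2,1,0,0,0],[0.2,1,0,0,0],[0.02,1,0,0,0],[0,0,0,0,0]])

```text
clock: 10.1
position: [0.486, 0.1665, 0.2915]
tool_rot: [3.141, -0.001, -2.914]
force: [0.2, -0.5, -0.2]
grip_width: -0.0006
finger_force: 0.0
```

jog_arm(motion=[[0,0,0.7,0,0],[0,0,0.7,0,0],[0,0,0.7,0,0],[0,0,0.7,0,0],[0,0,0.7,0,0],[0,0,0,0,0],[0,0,0,0,0]])

```text
clock: 10.8
position: [0.4875, 0.1624, 0.1873]
tool_rot: [-3.141, -0.001, -2.919]
force: [0.0, 0.6, 0.4]
grip_width: 0.0
finger_force: 0.0
```

```bash
python3 - <<'E'
from plan import *
plan([arc(*a) for a in((112,1.7),(112,1.4),(114,1.1),(120,.8),(130,.5),(136,.3),(138,.12),(138,0))])
E
```

```text
[-6, np.float64(176.4), np.float64(132.0)] [0.483  0.1221 0.2063] units [ 0.44 -1.28 -0.63]
[-6, np.float64(142.9), np.float64(133.7)] [0.49   0.0893 0.2078] units [ 0.01 -1.12 -0.05]
[-6, np.float64(110.0), np.float64(127.2)] [0.501  0.0581 0.2022] units [-0.13 -1.09  0.19]
[-6, np.float64(77.7), np.float64(113.7)] [0.5152 0.0284 0.1905] units [-0.24 -1.07  0.39]
[-6, np.float64(46.6), np.float64(91.3)] [0.5334 0.0008 0.1711] units [-0.39 -1.03  0.65]
[-6, np.float64(30.3), np.float64(69.8)] [ 0.5477 -0.0125  0.1524] units [-0.37 -0.54  0.62]
[-6, np.float64(22.8), np.float64(46.5)] [ 0.5608 -0.0171  0.1323] units [-0.39 -0.24  0.67]
[-6, np.float64(21.5), np.float64(30.0)] [ 0.5691 -0.0164  0.118 ] units [-0.28 -0.04  0.48]
now face [ -3.5 214.5 108.6] [0.  0.6 0.4] 10.8
```

jog_arm(motion=[[0.2,-0.6,-0.25,0,0],[0.2,-0.65,-0.2,0,0],[0,-0.56,-0.05,0,0],[0,-0.56,-0.05,0,0],[-0.06,-0.55,0.1,0,0],[-0.07,-0.55,0.1,0,0],[-0.12,-0.53,0.19,0,0],[-0.12,-0.53,0.19,0,0],[0,0,0,0,0]])

```text
clock: 11.7
position: [0.5173, 0.0281, 0.1869]
tool_rot: [-3.141, 0.001, -2.921]
force: [-0.2, 0.5, -0.0]
grip_width: -0.0001
finger_force: 0.0
```

```bash
python3 - <<'E'
from plan import *
plan([arc(*a) for a in((120,.8),(130,.5),(136,.3),(138,.12),(138,0))])
f=bot.grab_frame("scene");cv2.imwrite("pics/s2.png",cv2.resize(f["pixels"][110:290,140:380,::-1],(800,600),interpolation=cv2.INTER_CUBIC))
E
```

```text
[-6, np.float64(77.7), np.float64(113.7)] [0.5152 0.0284 0.1905] units [ 0.07  0.02 -0.12]
[-6, np.float64(46.6), np.float64(91.3)] [0.5334 0.0008 0.1711] units [-0.39 -1.03  0.65]
[-6, np.float64(30.3), np.float64(69.8)] [ 0.5477 -0.0125  0.1524] units [-0.37 -0.54  0.62]
[-6, np.float64(22.8), np.float64(46.5)] [ 0.5608 -0.0171  0.1323] units [-0.39 -0.24  0.67]
[-6, np.float64(21.5), np.float64(30.0)] [ 0.5691 -0.0164  0.118 ] units [-0.28 -0.04  0.48]
now face [ -6.   76.9 109.6] [-0.2  0.5 -0. ] 11.7
```

View pics/s2.png

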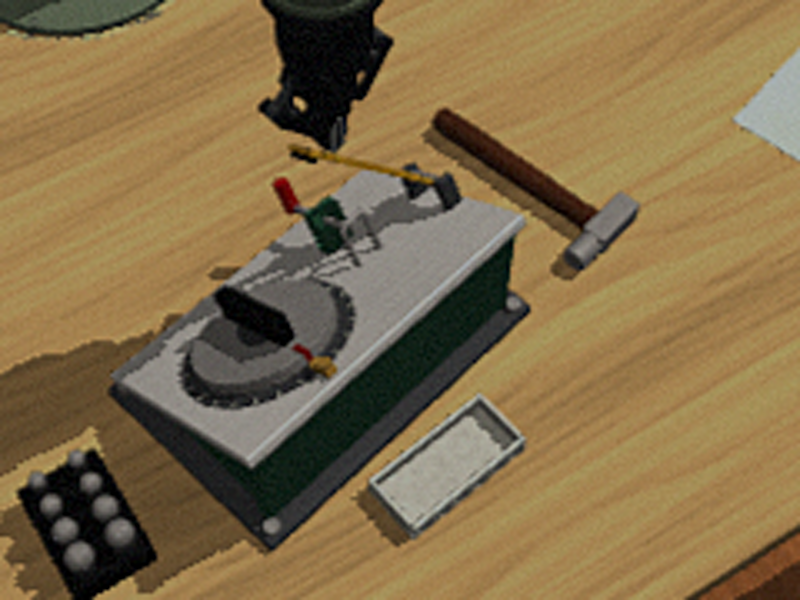

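The scene crop shows the strap partly closed (tip at (300,152)) with the fingertip resting on its upper side near the tip. The dial is still on its mark.

jog_arm(motion=[[-0.2,-0.5,0.28,0,0],[-0.2,-0.5,0.28,0,0],[-0.19,-0.27,0.31,0,0],[-0.19,-0.27,0.31,0,0],[-0.2,-0.12,0.34,0,0],[-0.2,-0.12,0.34,0,0],[-0.15,-0.02,0.24,0,0],[0,0,0,0,0],[0,0,0,0,0]])

```text
clock: 12.65
position: [0.5673, -0.0135, 0.1232]
tool_rot: [3.141, -0.0, -2.918]
force: [0.1, -0.5, -0.1]
grip_width: -0.0001
finger_force: 0.0
```

jog_arm(motion=[[-0.1,0,0.2,0,0],[-0.05,0,0.1,0,0],[0,0,0,0,0],[0,0,0,0,0]])

```text
clock: 13.05
position: [0.5715, -0.0129, 0.1163]
tool_rot: [3.142, 0.0, -2.919]
force: [-18.3, -1.3, 43.9]
grip_width: 0.0001
finger_force: 23.7
```

```bash
python3 -c "
from plan import *
plan([arc(138,0)])"
```

```text
[-6, np.float64(21.5), np.float64(30.0)] [ 0.5691 -0.0164  0.118 ] units [ 0.1  -0.1  -0.05]
now face [-4.1 24.3 27. ] [-18.3  -1.3  43.9] 13.05
```

jog_arm(motion=[[0.1,0,-0.3,0,0],[0,0,-1,0,0],[0,0,-1,0,0],[0,0,-0.5,0,0],[0,0,0,0,0],[0,0,0,0,0]])

```text
clock: 13.65
position: [0.5688, -0.0133, 0.1981]
tool_rot: [3.142, 0.0, -2.919]
force: [-0.7, -0.0, -0.4]
grip_width: -0.0001
finger_force: 0.0
```

```bash
python3 - <<'E'
from plan import *
plan([[-140,60,100],[-140,60,54],[-123,60,54],[-85,60,54],[-80,60,54]])
E
python3 look.py w6
```

```text
[-140, 60, 100] [ 0.4132 -0.0146  0.1116] units [5.07 1.1  2.88]
[-140, 60, 54] [ 0.4356 -0.0092  0.0718] units [-0.77  0.01  1.33]
[-123, 60, 54] [ 0.4499 -0.0057  0.0803] units [-0.49  0.01 -0.28]
[-85, 60, 54] [0.4819 0.002  0.0993] units [-1.1   0.02 -0.63]
[-80, 60, 54] [0.4861 0.0031 0.1018] units [-0.14  0.   -0.08]
now face [34.4 24.6 99.1] [-0.7 -0.  -0.4] 13.65
[ 0.5688 -0.0133  0.1981] [ 3.1416e+00  2.0000e-04 -2.9186e+00] 13.65 -6.102148245319984e-05 [-0.7 -0.  -0.4]
red 597 [298.0, 74.7] [-119.    65.1   14. ] ang 2.331
red 98 [142.1, 280.1] [ 54.5 -61.   14. ] ang -0.019
yel 6738 [315.6, 204.7] [-1.7 73.7 13. ] ang 1.584
yel 134 [144.8, 330.5] [ 90.  -56.8  13. ] ang 0.035
```

View pics/w6.png

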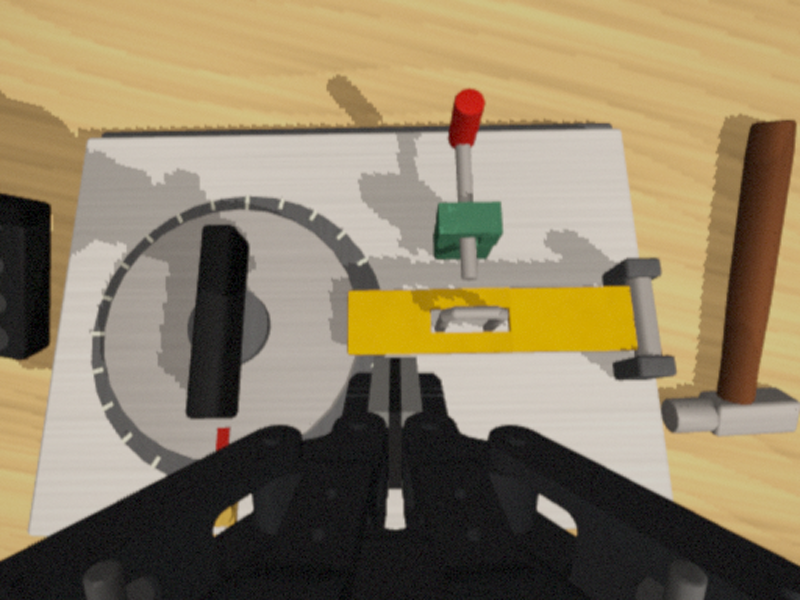

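The wrist view shows the yellow strap lying flat at (490,320) with the staple through its slot at (470,318). The knob is at (467,118), and the red mark and bar are still aligned. Next is the pin.

jog_arm(motion=[[0.9,0.22,0,0,0],[0.9,0.22,0,0,0],[0.9,0.22,0,0,0],[0.9,0.22,0,0,0],[0.7,0.23,0,0,0],[0,0,0.8,0,0],[0,0,0.9,0,0],[0,0,0.9,0,0],[0,0,0.9,0,0],[0,0,0.7,0,0],[0,0,0,0,0],[0,0,0,0,0]])

```text
clock: 14.9
position: [0.4353, -0.0096, 0.0722]
tool_rot: [3.141, -0.002, -2.919]
force: [0.2, -0.9, 0.9]
grip_width: -0.0002
finger_force: 0.0
```

```bash
python3 -c "
from plan import *
plan([[-123,60,54],[-85,60,54],[-80,60,54]])"
python3 look.py w7
```

```text
[-123, 60, 54] [ 0.4499 -0.0057  0.0803] units [-0.5   0.02 -0.27]
[-85, 60, 54] [0.4819 0.002  0.0993] units [-1.1   0.02 -0.63]
[-80, 60, 54] [0.4861 0.0031 0.1018] units [-0.14  0.   -0.08]
now face [-140.1   59.7   54.5] [ 0.2 -0.9  0.9] 14.9
[ 0.4353 -0.0096  0.0722] [ 3.1415e+00 -1.6000e-03 -2.9190e+00] 14.9 -0.00015952689227604334 [ 0.2 -0.9  0.9]
red 292 [252.5, 327.4] [-94.   57.5  14. ] ang 2.245
```

View pics/w7.png

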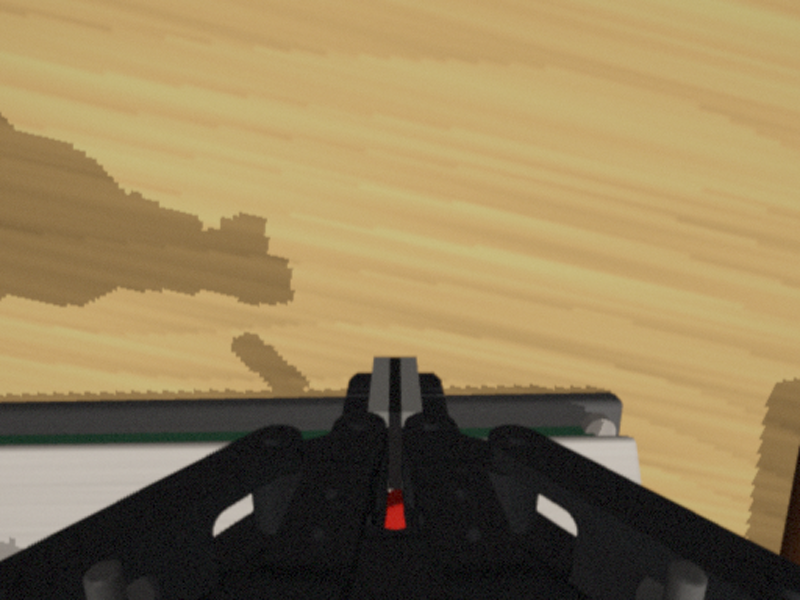

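The knob shows at (396,508), centred right behind the fingers, so I'll push up the slope.

jog_arm(motion=[[-0.25,0,-0.14,0,0],[-0.25,0,-0.14,0,0],[-0.2,0,-0.115,0,0],[-0.2,0,-0.115,0,0],[-0.2,0,-0.115,0,0],[-0.2,0,-0.115,0,0],[-0.15,0,-0.09,0,0],[0,0,0,0,0],[0,0,0,0,0]])

```text
clock: 15.85
position: [0.4784, 0.0001, 0.0972]
tool_rot: [-3.141, 0.001, -2.919]
force: [-0.2, 0.3, 1.1]
grip_width: 0.0004
finger_force: 0.0
```

jog_arm(motion=[[-0.12,0,-0.07,0,0],[0,0,0,0,0],[0,0,0,0,0]])

```text
clock: 16.15
position: [0.4818, 0.0009, 0.0993]
tool_rot: [-3.142, 0.0, -2.919]
force: [-1.1, -0.3, -0.5]
grip_width: 0.0001
finger_force: 0.1
```

```bash
python3 -c "
from plan import *
plan([[-85,60,54],[-80,60,54]])"
```

```text
[-85, 60, 54] [0.4819 0.002  0.0993] units [-0.01  0.04  0.  ]
[-80, 60, 54] [0.4861 0.0031 0.1018] units [-0.14  0.   -0.08]
now face [-85.3  58.9  54.2] [-1.1 -0.3 -0.5] 16.15
```

Not yet at the stop; I'll continue in small steps.

jog_arm(motion=[[-0.07,0,-0.04,0,0],[0,0,0,0,0],[0,0,0,0,0]])

```text
clock: 16.45
position: [0.4826, 0.0011, 0.1001]
tool_rot: [3.142, -0.003, -2.919]
force: [-4.9, -0.9, -3.5]
grip_width: 0.0001
finger_force: 2.7
```

jog_arm(motion=[[-0.07,0,-0.04,0,0],[0,0,0,0,0],[0,0,0,0,0]])

```text
clock: 16.75
position: [0.4831, 0.0012, 0.1007]
tool_rot: [3.141, -0.006, -2.919]
force: [-10.4, -4.2, -5.9]
grip_width: -0.0001
finger_force: 5.7
```

The force is rising with almost no travel, so the pin is at its stop. I'll retreat, lift and verify.

jog_arm(motion=[[0.4,0,0.15,0,0],[0.6,0,0.2,0,0],[0.2,0,-0.8,0,0],[0,0,-1,0,0],[0,0,-1,0,0],[0,0,-1,0,0],[0,0,-1,0,0],[0,0,-1,0,0],[-0.8,0,-1,0,0],[-0.8,-0.5,-1,0,0],[-0.8,-0.5,0,0,0],[0,0,0,0,0]])

```text
clock: 17.95
position: [0.53, -0.0204, 0.3256]
tool_rot: [-3.141, 0.002, -2.92]
force: [-0.6, 0.1, -1.0]
grip_width: -0.0001
finger_force: 0.0
```

jog_arm(motion=[[-0.8,-0.5,0,0,0],[0,0,0,0,0],[0,0,0,0,0],[0,0,0,0,0]])

```text
clock: 18.35
position: [0.5536, -0.0285, 0.3251]
tool_rot: [3.141, -0.0, -2.919]
force: [0.8, -0.1, 0.2]
grip_width: -0.0002
finger_force: 0.0
```

```bash
python3 look.py w8;python3 - <<'E'
from plan import *
s=bot.observe();f=bot.grab_frame("wrist");c=cam(f,s)
print(proj(c,f2w(P,np.array([[-100,60,59],[-62,60,59]])/1e3))*1.5625)
E
```

```text
[ 0.5536 -0.0285  0.3251] [ 3.1414e+00 -4.0000e-04 -2.9187e+00] 18.35 -0.0002479389548479458 [ 0.8 -0.1  0.2]
red 184 [293.5, 125.9] [-78.4  64.5  14. ] ang 2.133
red 66 [190.7, 236.2] [ 58.3 -60.9  14. ] ang -0.015
yel 1561 [332.0, 183.6] [ -2.5 107.7  13. ] ang 1.586
yel 1129 [264.2, 184.8] [-2.3 25.8 13. ] ang 1.598
yel 208 [191.4, 256.8] [ 81.6 -59.5  13. ] ang 0.007
[[458.43722983 142.41820261]
 [460.82747168 190.26194083]]
```

View pics/w8.png

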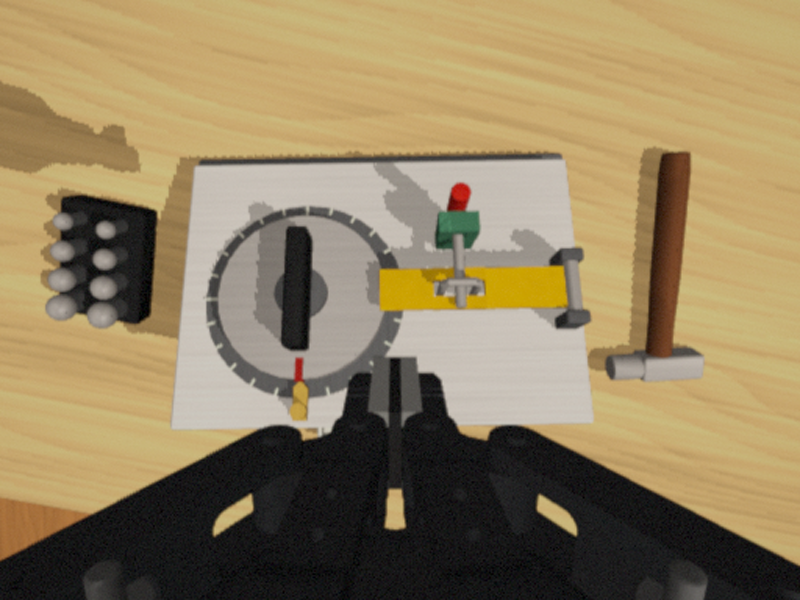

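The pin passes through the staple; its knob top at (460,190) matches the fully-home prediction of (461,190). The strap is flat. I'll take a closer look at the mark against the pointer.

jog_arm(motion=[[-0.57,-0.8,0,0,1],[-0.57,-0.8,0,0,1],[-0.58,-0.82,0,0,1],[0,0,0.9,0,1],[0,0,1,0,1],[0,0,1,0,1],[0,0,0.8,0,1],[0,0,0,0,1],[0,0,0,0,1],[0,0,0,0,1]])

```text
clock: 19.45
position: [0.6212, -0.0882, 0.2159]
tool_rot: [-3.141, 0.002, -2.919]
force: [0.2, 0.9, -0.5]
grip_width: 0.0852
finger_force: 0.0
```

```bash
python3 - <<'E'
from plan import *
fs=[];s=bot.observe()
for i in range(6):
    f=bot.grab_frame("wrist");fs.append(f["pixels"].astype(float))
px=np.mean(fs,0).astype(np.uint8);c=cam(f,s);r,y=masks(px)
def fc(uv,h):return onface(P,c,uv,h)*1e3
for nm,m,h in(("red",r,.014),("yel",y,.013)):
    k,l,st,ce=cv2.connectedComponentsWithStats(m)
    for i in range(1,k):
        q=fc(ce[i],h)
        if st[i,4]<40 or abs(q[1]+60)>20:continue
        v,u=np.nonzero(l==i);Q=np.array([fc(t,h) for t in zip(u,v)])
        vx,vy,x0,y0=cv2.fitLine(Q[:,:2].astype(np.float32),2,0,.01,.01).ravel();print(nm,st[i,4],ce[i],q.round(2),"axis",np.arctan(vy/vx).round(3),"x range",Q[:,0].min(),Q[:,0].max())
        for a in range(int(Q[:,0].min()),int(Q[:,0].max()),4):
            w=Q[(Q[:,0]>=a)&(Q[:,0]<a+4),1];print(a,len(w),w.min().round(1),w.max().round(1))
# hub / rim disc: dark hub circle and grey dial edge
g=cv2.cvtColor(px,cv2.COLOR_RGB2GRAY)
cv2.imwrite("pics/w9.png",cv2.resize(px[:,:,::-1],(800,600),interpolation=cv2.INTER_CUBIC));print(s["position"],(proj(c,f2w(P,np.array([[0,-60,14],[0,-60,16]])/1e3))))
E
```

```text
red 154 [254.91558442 233.77272727] [ 58.83 -60.49  14.  ] axis -0.017 x range 50.40780128283776 67.39187119714175
50 33 -62.7 -58.0
54 35 -62.7 -58.0
58 35 -62.8 -58.1
62 42 -62.8 -58.2
66 9 -63.6 -58.2
yel 447 [255.02684564 264.46532438] [ 81.99 -60.75  13.  ] axis -0.001 x range 68.10191265104908 94.13769857772009
68 53 -65.2 -56.0
72 65 -65.3 -56.0
76 65 -65.3 -56.1
80 78 -65.4 -56.2
84 66 -65.4 -55.6
88 83 -66.2 -55.6
92 37 -65.5 -56.4
[ 0.62121911 -0.0882073   0.21592003] [[254.44020827 161.74908559]
 [254.43424867 160.95781355]]
```

View pics/w9.png

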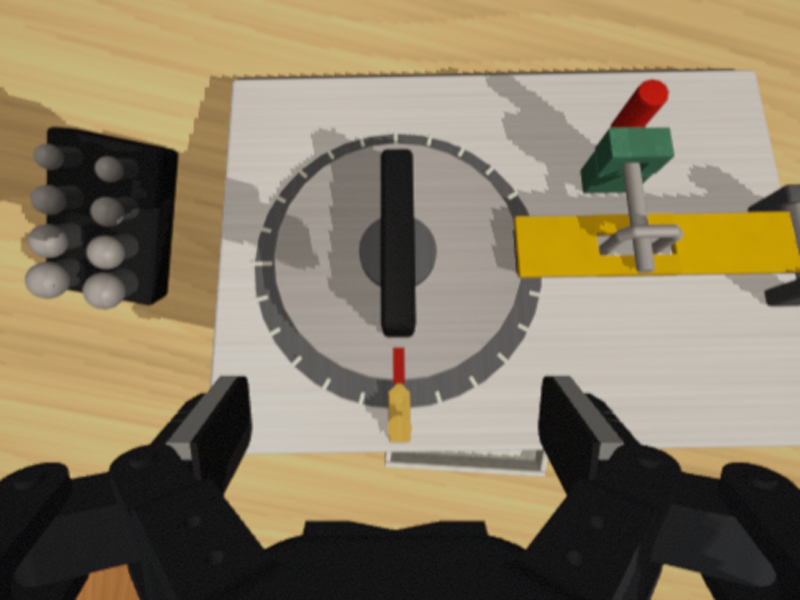

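In the last view the hub is at column 398, the mark at 399 and the pointer at 400, which puts them in line to within about 0.005 rad. The strap is flat, the pin is home, and the arm is clear.

```bash
python3 -c "
from workcell import bot
print(bot.job_done())"
```

```text
the job is handed in; nothing more can be done
None
```

I turned the dial until its red mark lined up with the brass pointer to within about 0.005 rad, then pressed the strap fully shut and pushed the pin home through the staple; the job is handed in at about 20 s on the robot clock. One risk: the fingertips briefly reached about 44 N closing the strap; the 40 N limit names only the arm and gripper body.

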